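Empty the lock returns box and reset its counter

ROBOT

A 7-joint arm with a two-finger parallel gripper is mounted at the origin on a cart in front of the work surface, level with it; the furniture and walls round the work are solid. World frame = base frame: x ahead of the robot, y to its left, z up, the work surface at z = 0. Lengths are in m, angles in rad, forces in N, time in s.
With the tool pointing down it reaches from about 0.35 to 0.9 m from the base axis. Payload 7.2 kg.
Tool frame: the origin (TCP) lies at the very end of the fingers, on their centre line; the grasp point (between the pads) lies 19 mm behind it; z points along the fingers, y is the line along which they close (so a half turn about z gives the same grasp; the last joint's range is limited). The gripper opens to 88 mm and grips with 3 to 60 N. Pads are 20 mm wide; open, the fingers measure 115 mm over their backs; the gripper's body (75 mm by 178 mm) begins 61 mm behind the grasp point.
Start: joints at [-1.216, 0.411, -0.013, 1.596, 0.006, 1.134, -0.082], TCP at [0.256, 0.57, 0.2] pointing down, gripper open.
Joint ranges: [-2.95, 2.95], [-0.29, 1.99], [-1.47, 1.44], [0.14, 2.54], [-1.03, 4.17], [0.13, 1.85], [-2.86, 2.86]. Speed limits (rad/s): [2.39, 2.39, 3.01, 3.01, 3.14, 3.14, 3.14].

INTERFACE

Orientations are given as a unit quaternion [w, x, y, z].
In Python, from station import bot gives the robot as it stands. Calls block until the motion is done:
- bot.reach(position, orientation): joint-space move of the TCP to a pose.
- bot.move_l(position, vel=0.15, frame=None, max_force=None): straight line of the TCP; frame=None keeps the orientation; vel is the mean speed in m/s. With max_force (N) it stops when the force on the tool has changed by that much, and returns True; else False.
- bot.goto_joints(angles): joint-space move.
- bot.command_gripper(opening, squeeze=None): finger opening in m; squeeze is the grip in N (None keeps the last); returns when the fingers have stopped.
- bot.pause(seconds).
- bot.solve_ik(position, orientation): joint angles nearest the present ones, or None.
- bot.state(): the state.
- bot.grab_frame(name): name is "scene" or "top"; returns a dict with "pixels" (420x560x3 uint8, red, green, blue), "fx", "fy", "cx", "cy" (pixels), "distortion" ([k1, k2, p1, p2, k3] as OpenCV has them; the pictures are not rectified), "world_from_camera" (4x4, takes a point from camera to world coordinates). Camera axes: x right, y down, z forward; pixel columns grow to the right and rows downward; lengths in m; the calibration is good to about 2 mm. A picture is of the moment at which its call begins. There is no depth.
A pose or a line that the arm cannot do raises bot.PlanningError and nothing moves.
- bot.finish_job(): hands the job in; it is judged then, once.
The state is a dict: "t": time; "joint_positions": joint angles; "joint_velocities": joint speeds; "effort": joint torques, N m; "position": TCP position; "eef_rot": TCP orientation; "force": force on the tool from outside, world axes, zero at the start; "moment": the same for the moment, N m; "finger_gap": finger opening in m; "grip_force": force on a finger pad.
Only numpy, scipy, OpenCV 4.12 (cv2) and the standard library are available. Lean on these libraries where they do the work, as an engineer would, in place of code of your own. Each camera call takes 0.05 s, during which the arm holds its last target. There are 200 camera calls.

TASK

Empty the returns box: swing its lid up to upright, lift it straight up off its two hinge pins and lay it flat on the free bench, without dropping it, then move every lock cylinder from the box into the grey parts tray. After that, take the probe from the wooden tool block, press the recessed reset button at the end of the box fully down with its tip, and stand the probe back in the block. Leave the other things on the bench where they are.

Things in the scene. Friction and masses are not known exactly. Their poses are not given: they have to be found in the camera images.
- returns_box: Grey metal returns box, fixed, open on top under its lid: 150 (x) x 250 (y) x 70 mm high, walls and floor 5 mm, with a ledge 24 mm wide and 6 mm high round the inner floor. Origin: centre of its underside; x points from its front (robot's side) to the hinge side, z up. A black counter pod (60 x 50 x 55 mm high) adjoins its +y end, centred at y = 0.150.
- box_hinge (a point): Hinge axis of the box, mid-length: 93 mm behind its centre, 74 mm above the bench; axes as the box. Pins: steel blades 4 mm thick, 13 mm tall, 34 mm long at y = -0.085 and 0.085. Two stops behind them rise to 92 mm above the bench; the opened lid can lean on them about 0.15 rad past upright and stay.
- box_lid: Grey lid, loose, 0.35 kg: plate 158 x 256 x 8 mm with a dark posting slot. Origin: on the hinge axis, mid-length; closed, x points to the rear, z up, plate at x = -0.170 to -0.012. Two knuckles (11 mm above and below the plate's middle, to x = 0.011) hook over the pins and let go only within about 0.5 rad of upright, by lifting some 25 mm.
- lid_bar (a point): Middle of the lid's loop handle, a round bar 12 mm thick, 110 mm long along y, 210 mm from the hinge axis (lid x = -0.210), standing out in the lid's plane beyond its front edge with a 34 mm clear gap behind it; axes as the lid. The bar can turn between the fingers while the lid swings.
- parts_tray: Grey open parts tray, loose, 200 (x) x 120 (y) x 40 mm, walls and floor 5 mm, 0.5 kg. Origin: centre of its underside.
- tool_block: Wooden tool block, fixed, 50 (x) x 90 (y) x 60 mm high, with two through holes of 16 mm at y = -0.022 and +0.022. Origin: centre of its underside.
- reset_probe: Reset probe, loose, 0.06 kg, 137 mm long, tip down in the +y hole of the tool block: 7 mm steel shaft 55 mm long, a flat 28 mm collar 5 mm thick that rests on the block, then a round wooden handle 18 to 21 mm thick, 60 to 137 mm above the tip. Origin: the tip; z points up the handle. In the block the tip is 5 mm above the bench.
- probe_grip (a point): Middle of the probe's handle, 100 mm above the tip.
- reset_top (a point): Centre of the top face of the reset button, a 19 mm grey disc sunk 8 mm deep in a 24 mm round well in the top of the counter pod; axes as the box.
- reset_button (a joint): Reset button: 0 up, 0.005 m fully pressed; springs back, takes about 4 N.
- free_bench (a point): Middle of the free stretch of bench (about 260 mm in x, 290 mm in y) to the right of the two cables and in front of the grey key machine, whose upright face (0.36 m tall) begins 190 mm behind this point; the lid fits there. World axes.
- tape_measure: Yellow tape measure, 64 x 78 x 35 mm, bystander. Origin: centre of its underside.
- blank_carton: White carton of key blanks, 71 x 110 x 50 mm, bystander. Origin: centre of its underside.
- cylinder_1: Euro profile lock cylinder, brass, lying loose in the returns box, absent in some runs: 17 (x) x 60 (y, its length) x 24 mm high, 0.2 kg. Origin: centre of its underside.
- cylinder_2: Euro profile lock cylinder, nickel, lying loose in the returns box, absent in some runs: 17 (x) x 60 (y, its length) x 24 mm high, 0.2 kg. Origin: centre of its underside.
- cylinder_3: Euro profile lock cylinder, brass, lying loose in the returns box, absent in some runs: 17 (x) x 60 (y, its length) x 24 mm high, 0.2 kg. Origin: centre of its underside.
- cylinder_4: Euro profile lock cylinder, nickel, lying loose in the returns box, absent in some runs: 17 (x) x 60 (y, its length) x 24 mm high, 0.2 kg. Origin: centre of its underside.

How it is judged:
On the way, in this order (a step that is already met when the one before it is completed fails the run):
1. the lid stands upright (within 0.27 rad) on its hinge pins (distance between box_lid and box_hinge below 0.012 m and angle between box_lid's own z axis and vertical between 1.3 and 1.85 rad and height (world z) of lid_bar above 0.2 m), for 0.1 s.
2. the upright lid has been lifted straight up off its pins (22 mm or more) (angle between box_lid's own z axis and vertical between 1.3 and 1.85 rad and height (world z) of lid_bar above 0.2 m and z of box_lid in the frame of box_hinge above 0.022 m and horizontal distance between box_lid and box_hinge below 0.03 m), for 0.05 s.
3. the lid lies flat on the bench and every cylinder is in the tray (height (world z) of each of box_lid, lid_bar below 0.025 m and linear speed of each of box_lid, cylinder_1, cylinder_2, cylinder_3, cylinder_4 below 0.03 m/s and (angle between box_lid's own z axis and vertical below 0.12 rad or angle between box_lid's own z axis and vertical above 3.02 rad) and x of cylinder_1 in the frame of parts_tray between -0.095 and 0.095 m and y of cylinder_1 in the frame of parts_tray between -0.055 and 0.055 m and z of cylinder_1 in the frame of parts_tray between 0 and 0.055 m and x of cylinder_2 in the frame of parts_tray between -0.095 and 0.095 m and y of cylinder_2 in the frame of parts_tray between -0.055 and 0.055 m and z of cylinder_2 in the frame of parts_tray between 0 and 0.055 m and x of cylinder_3 in the frame of parts_tray between -0.095 and 0.095 m and y of cylinder_3 in the frame of parts_tray between -0.055 and 0.055 m and z of cylinder_3 in the frame of parts_tray between 0 and 0.055 m and x of cylinder_4 in the frame of parts_tray between -0.095 and 0.095 m and y of cylinder_4 in the frame of parts_tray between -0.055 and 0.055 m and z of cylinder_4 in the frame of parts_tray between 0 and 0.055 m and angle between parts_tray's own z axis and vertical below 0.1 rad), for 0.2 s.
4. the reset button is pressed down (4 mm or more) with the probe (value of joint reset_button above 0.004 m and contact force between reset_probe and reset_button above 1 N), for 0.1 s.
At the end, for the whole second after the job is handed in: The lid lies flat on the bench (both ends within 25 mm of it, tilt under 0.12 rad), every cylinder lies inside the level tray, the probe stands in a hole of the tool block with its collar down on it (tip within 12 mm of the bench, tilt under 0.2 rad), and all are at rest with the button up again (all of step 3 and x of reset_probe in the frame of tool_block between -0.012 and 0.012 m and y of reset_probe in the frame of tool_block between -0.035 and 0.035 m and height (world z) of reset_probe below 0.012 m and angle between reset_probe's own z axis and vertical below 0.2 rad and linear speed of reset_probe below 0.03 m/s and value of joint reset_button below 0.002 m); the robot touches nothing.
It fails at once if the lid is dropped (moves faster than 1.3 m/s) (linear speed of box_lid above 1.3 m/s).
It fails at once if the tape measure is moved more than 40 mm (distance of tape_measure from where it was at the start of the episode above 0.04 m).
It fails at once if the carton is moved more than 40 mm (distance of blank_carton from where it was at the start of the episode above 0.04 m).
Of cylinder_1, cylinder_2, cylinder_3, cylinder_4 only 2 to 4 are there at a start; the rules pass over those that are not, and their reading is None.
At some moment in a run one of parts_tray, cylinder_1, cylinder_2, cylinder_3, cylinder_4 may be knocked a few centimetres aside while the robot is not near it.
It also fails if it takes over 208 s, if anything falls off the work surface, if the arm or the gripper's body presses on something with over 40 N, if the wrist force passes 120 N, or if a joint passes its speed limit or range.

## Working session

There is one attempt and no reset: what is moved stays moved. The work goes in short steps, each a Python script; the robot and the scene stay as the last script left them, time stands still between calls to the robot, and variables do not carry over. Pictures are saved under pics/ and viewed, at most 14 in all, crops included, and the job is handed in when it is done.

```bash
ls; mkdir -p pics; cat > h.py <<'E'
import numpy as np, cv2
from station import bot
def snap(name,fn=None):
    f=bot.grab_frame(name)
    if fn: cv2.imwrite('pics/'+fn,cv2.cvtColor(f['pixels'],cv2.COLOR_RGB2BGR))
    return f
def K(f): return np.array([[f['fx'],0,f['cx']],[0,f['fy'],f['cy']],[0,0,1.]]),np.array(f['distortion'],float)
def pix2world(f,uv,z):
    k,d=K(f);uv=np.array(uv,float).reshape(-1,1,2)
    n=cv2.undistortPoints(uv,k,d).reshape(-1,2)
    T=np.array(f['world_from_camera']);r=np.c_[n,np.ones(len(n))]@T[:3,:3].T;o=T[:3,3]
    z=np.broadcast_to(z,(len(n),))
    return o+r*((z-o[2])/r[:,2])[:,None]
def world2pix(f,P):
    k,d=K(f);T=np.linalg.inv(np.array(f['world_from_camera']))
    return cv2.projectPoints(np.array(P,float).reshape(-1,3),cv2.Rodrigues(T[:3,:3])[0],T[:3,3],k,d)[0].reshape(-1,2)
E
python3 - <<'E'
from h import *
import pickle
for n in ('scene','top'):
    f=snap(n); pickle.dump(f,open(n+'0.pkl','wb'))
    im=cv2.cvtColor(f['pixels'],cv2.COLOR_RGB2BGR)
    cv2.imwrite(f'pics/{n}0.png',cv2.resize(im,(800,600),interpolation=cv2.INTER_CUBIC))
    print(n,f['fx'],np.round(f['world_from_camera'],3).tolist(),f['distortion'])
print(bot.state())
E
```

```text
pics
scene 442.852545363976 [[0.635, -0.357, 0.685, -0.313], [-0.773, -0.277, 0.571, -0.683], [-0.014, -0.892, -0.452, 0.642], [0.0, 0.0, 0.0, 1.0]] [-0.10251629  0.          0.          0.          0.        ]
top 433.57843966949395 [[0.014, -0.98, 0.199, 0.301], [-1.0, -0.014, 0.004, 0.012], [-0.001, -0.199, -0.98, 1.283], [0.0, 0.0, 0.0, 1.0]] [-0.14165404  0.          0.          0.          0.        ]
{'t': 0.1, 'joint_positions': array([-1.21618922,  0.41181707, -0.01271882,  1.59692636,  0.00558989,
        1.13428519, -0.08221011]), 'joint_velocities': array([-0.00015049, -0.00133723, -0.00054356, -0.00312338,  0.00070908,
       -0.00039805, -0.00057845]), 'effort': array([ 1.88725469e-03, -5.89096534e+01,  6.43371195e-01, -2.91713029e+01,
       -5.38459083e-02,  1.45453934e-02,  5.13978978e-05]), 'position': array([0.25628835, 0.56952378, 0.19900883]), 'eef_rot': array([-1.04319726e-04,  2.09824600e-01,  9.77738793e-01, -6.92445914e-04]), 'force': array([-0.53302285, -0.29689473, -0.88128425]), 'moment': array([ 0.00107126, -0.01171398, -0.01087007]), 'grip_force': 0.0, 'finger_gap': 0.0876609613503134}
```

View pics/scene0.png

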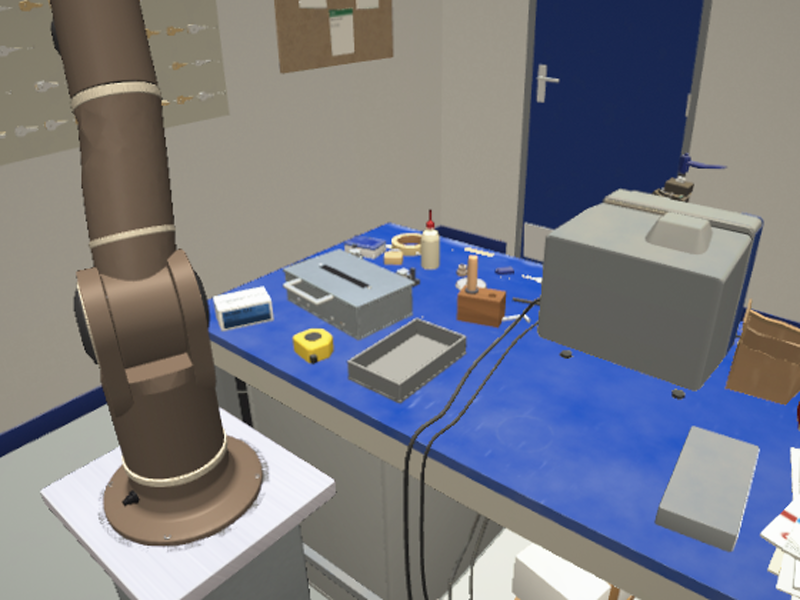

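View pics/top0.png

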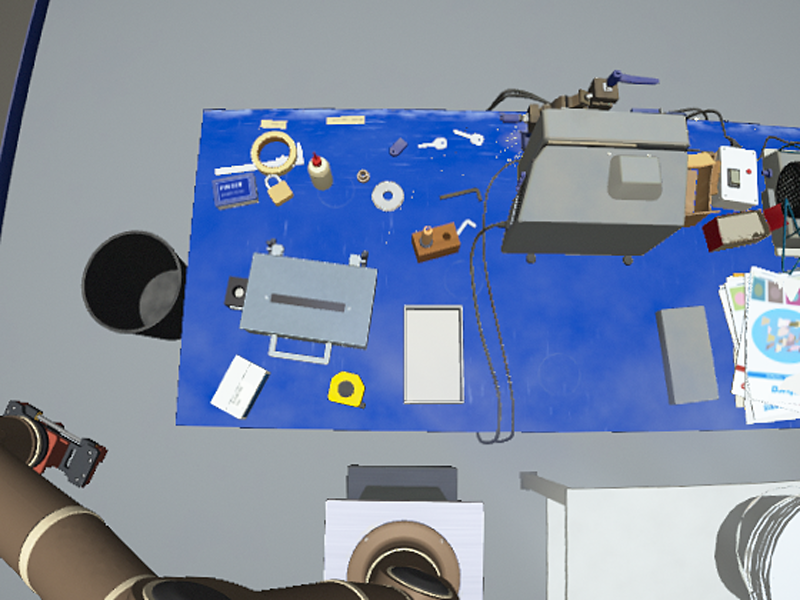

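The scene picture shows the box with its lid closed. In the top picture (800 wide), the lid centre is near (310,300), the handle bar (299,357), the pod (237,292), the tray (434,355), the block (435,240), and free bench from about x=515 to 655. I'll enlarge the box area.

```bash
python3 - <<'E'
import pickle,cv2
f=pickle.load(open('top0.pkl','rb'));im=cv2.cvtColor(f['pixels'],cv2.COLOR_RGB2BGR)
cv2.imwrite('pics/crop1.png',cv2.resize(im[150:294,140:336],None,fx=4,fy=4,interpolation=cv2.INTER_CUBIC))
E
```

```text
(no output)
```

View pics/crop1.png

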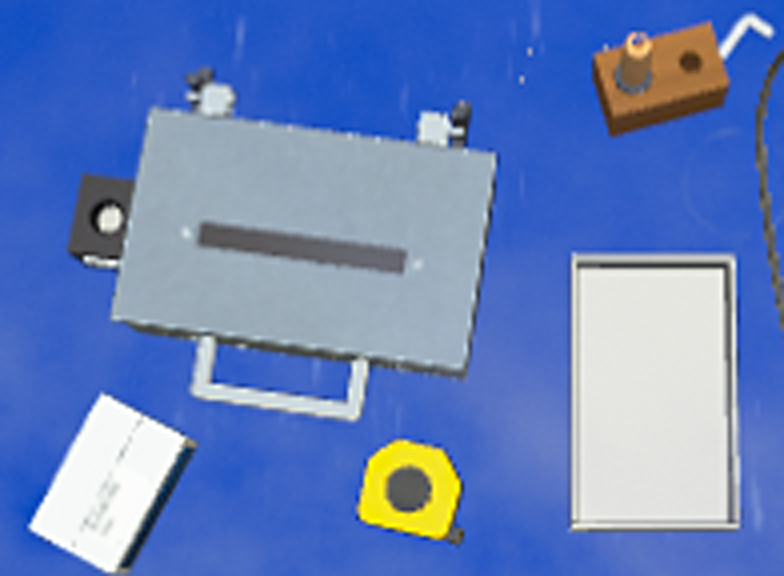

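The lid's top corners are at about (152,110), (496,153), (467,368), (113,318). The bar's middle is near (278,400), the well (108,217), the tray corners (573,257)-(738,527), the free hole (691,62), the collar (633,80) and the probe's top (637,42).

```bash
cat > m1.py <<'E'
from h import *
import pickle
from scipy.optimize import least_squares
f=pickle.load(open('top0.pkl','rb'))
def C(p): return (np.array(p,float)+.5)/4-.5+[140,150]
def fit(model,pix,x0):
    r=least_squares(lambda q:(world2pix(f,[[q[0]+np.cos(q[2])*a-np.sin(q[2])*b,q[1]+np.sin(q[2])*a+np.cos(q[2])*b,z] for a,b,z in model])-C(pix)).ravel(),x0)
    print(np.round(r.x,4),'res px*4',np.round(r.fun.reshape(-1,2)*4,1).tolist());return r.x
# lid in box frame (hinge x=.093)
z=.078
box=fit([(.081,.128,z),(.081,-.128,z),(-.077,-.128,z),(-.077,.128,z),(-.117,.049,.074),(-.117,-.049,.074),(0,.150,.055)],
 [(152,110),(496,153),(467,368),(113,318),(203,388),(355,410),(108,217)],[.5,.2,0])
tray=fit([(.1,.06,.04),(.1,-.06,.04),(-.1,-.06,.04),(-.1,.06,.04)],[(573,257),(735,257),(739,527),(572,527)],[.4,-.1,0])
blk=fit([(.025,.045,.06),(.025,-.045,.06),(-.025,-.045,.06),(-.025,.045,.06),(0,-.022,.06),(0,.022,.142),(0,.022,.0625)],[(595,52),(713,22),(729,80),(608,108),(691,62),(637,40),(633,82)],[.7,-.1,0])
s=1/1.4286
print(pix2world(f,np.array([[510,380],[500,250],[658,310],[680,403],[505,252],[632,256],[585,340]])*s,0).round(3))
print('tape',pix2world(f,C([(408,490)]),.035),'carton',pix2world(f,C([(105,395),(192,440),(120,572),(30,527)]),.05).round(3).tolist())
E
python3 m1.py
```

```text
[ 0.5459  0.1957 -0.1197] res px*4 [[-1.5, -3.5], [2.6, -1.8], [0.0, 0.3], [-2.2, 1.4], [7.8, 3.0], [-7.4, 0.1], [0.6, 0.2]]
[ 0.445  -0.0558  0.0104] res px*4 [[-1.1, -3.4], [0.9, -2.9], [1.0, 3.1], [-0.7, 2.9]]
[ 0.6808 -0.0588  0.2662] res px*4 [[-1.3, -1.2], [-1.9, 0.0], [0.4, 4.7], [3.1, 6.0], [-0.8, -1.4], [0.6, 0.0], [-0.2, -8.2]]
[[ 0.395 -0.217  0.   ]
 [ 0.675 -0.201  0.   ]
 [ 0.547 -0.545  0.   ]
 [ 0.347 -0.583  0.   ]
 [ 0.67  -0.212  0.   ]
 [ 0.667 -0.494  0.   ]
 [ 0.481 -0.379  0.   ]]
tape [[0.37111018 0.12046229 0.035     ]] carton [[0.434, 0.34, 0.05], [0.403, 0.275, 0.05], [0.308, 0.322, 0.05], [0.338, 0.39, 0.05]]
```

```bash
cat >> h.py <<'E'
from scipy.spatial.transform import Rotation as R
def quat(M):
    q=R.from_matrix(M).as_quat(); return [q[3],q[0],q[1],q[2]]
def down(a,tilt=0):
    """tool down, closing axis y_t at world yaw a; tilt leans the tool's back toward -closing axis"""
    y=np.array([np.cos(a),np.sin(a),0]);z=np.array([0,0,-1.])
    M=np.c_[np.cross(y,z),y,z]
    return quat(R.from_rotvec(-tilt*np.array([-np.sin(a),np.cos(a),0])).as_matrix()@M)
BOX=np.array([.5459,.1957]);BY=-.1197
def bx(x,y,z): c,s=np.cos(BY),np.sin(BY); return np.array([BOX[0]+c*x-s*y,BOX[1]+s*x+c*y,z])
def st():
    s=bot.state();print('t%.1f'%s['t'],'p',np.round(s['position'],4),'F',np.round(s['force'],1),'M',np.round(s['moment'],2),'gap %.4f'%s['finger_gap'],'grip %.1f'%s['grip_force']);return s
E
python3 - <<'E'
from h import *
st()
for a in (BY,BY+np.pi):
    for p in (bx(-.117,0,.055),bx(-.117,0,.25),bx(.093,0,.265),bx(.093,0,.39)+[0,0,0],np.array([.5,-.1,.39]),np.array([.55,-.378,.39]),np.array([.35,-.378,.02])):
        q=bot.solve_ik(p,down(a)); print(round(a,2),p.round(3),None if q is None else np.round(q,2))
bot.command_gripper(.045)
p=bx(-.117,0,.25)
q=bot.solve_ik(p,down(BY)) 
a=min((BY,BY+np.pi),key=lambda a:9 if bot.solve_ik(p,down(a)) is None else abs(bot.solve_ik(p,down(a))[-1]))
print('a',a)
bot.reach(p,down(a)); st()
E
```

```text
t0.1 p [0.2563 0.5695 0.199 ] F [-0.5 -0.3 -0.9] M [ 0.   -0.01 -0.01] gap 0.0877 grip 0.0
-0.12 [0.43  0.21  0.055] [-0.86  0.37  0.38  2.11 -0.21  0.7  -0.47]
-0.12 [0.43 0.21 0.25] [-0.92  0.11  0.4   1.89 -0.05  1.15 -0.62]
-0.12 [0.638 0.185 0.265] [-0.66  0.46  0.46  1.43 -0.2   1.3  -0.31]
-0.12 [0.638 0.185 0.39 ] [-0.66  0.42  0.49  1.2  -0.19  1.57 -0.33]
-0.12 [ 0.5  -0.1   0.39] [-0.64  0.11  0.84  1.6  -0.08  1.47  0.08]
-0.12 [ 0.55  -0.378  0.39 ] [-0.01  0.52  0.95  1.21 -0.42  1.61  0.73]
-0.12 [ 0.35  -0.378  0.02 ] [ 0.12  0.6   0.82  2.07 -0.65  0.75  1.23]
3.02 [0.43  0.21  0.055] [-0.38  0.37 -0.22  2.08  0.12  0.71  2.35]
3.02 [0.43 0.21 0.25] [-0.49  0.12 -0.08  1.87  0.01  1.16  2.46]
3.02 [0.638 0.185 0.265] [-0.28  0.44 -0.1   1.4   0.05  1.31  2.63]
3.02 [0.638 0.185 0.39 ] [-0.33  0.41 -0.04  1.17  0.01  1.57  2.66]
3.02 [ 0.5  -0.1   0.39] [-1.02  0.25  1.42  1.61 -0.24  1.5  -2.85]
3.02 [ 0.55  -0.378  0.39 ] [-0.11  0.64  1.25  1.21 -0.61  1.68 -2.27]
3.02 [ 0.35  -0.378  0.02 ] [-0.1   0.88  1.25  2.08 -1.03  1.02 -1.56]
a -0.1197
t2.4 p [0.4294 0.2111 0.2498] F [-0.5 -0.6  0.3] M [-0.08  0.07 -0.01] gap 0.0453 grip 0.0
```

```bash
python3 - <<'E'
from h import *
bot.move_l(bx(-.117,0,.12),vel=.2)
print(bot.move_l(bx(-.117,0,.055),vel=.06,max_force=8)); st()
bot.command_gripper(.0,squeeze=12); st()
f=snap('scene'); im=cv2.cvtColor(f['pixels'],cv2.COLOR_RGB2BGR)
cv2.imwrite('pics/grip1.png',cv2.resize(im[150:270,130:330],None,fx=4,fy=4,interpolation=cv2.INTER_CUBIC))
E
```

```text
False
t4.4 p [0.43   0.2098 0.0553] F [-0.1  0.4 -0.4] M [-0.01  0.03 -0.03] gap 0.0450 grip 0.0
t5.2 p [0.4299 0.2098 0.0553] F [-1.4  0.   5.1] M [-0.13  0.31 -0.  ] gap 0.0070 grip 9.9
```

View pics/grip1.png

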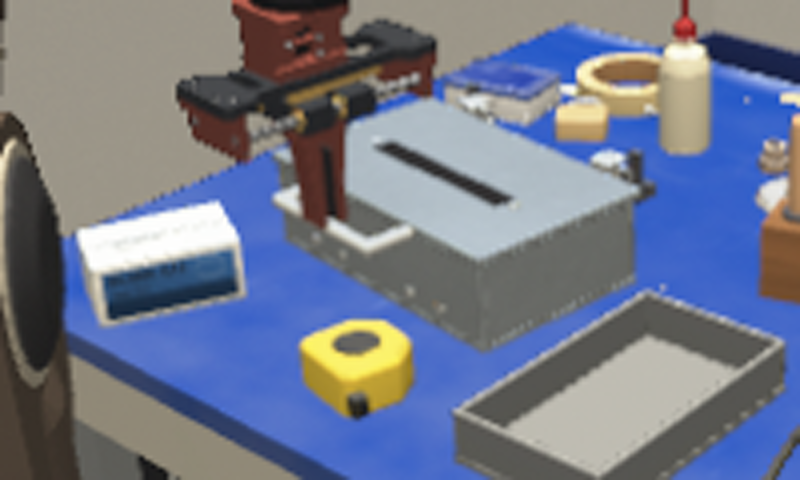

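The picture shows the fingers through the handle loop, with the bar between the pads at about (325,225). The gap reads 7 mm on a 12 mm bar, so I'll test with a small swing while watching the forces.

```bash
cat >> h.py <<'E'
def arc(th,r=.21,dx=0,dz=0): return bx(.093-r*np.cos(th)+dx,0,.074+r*np.sin(th)-.019+dz)
E
python3 - <<'E'
from h import *
for th in np.radians([1,2,3,5,8]):
    bot.move_l(arc(th),vel=.03); st()
    if np.abs(bot.state()['force']).max()>20: break
E
```

```text
t5.5 p [0.4298 0.2098 0.0588] F [ 0.7  0.1 -0.6] M [-0.05  0.05  0.01] gap 0.0005 grip 0.0
t5.8 p [0.4299 0.2097 0.0625] F [ 0.2  0.2 -0. ] M [-0.02  0.12 -0.01] gap 0.0003 grip 0.0
t6.1 p [0.4302 0.2097 0.0662] F [ 0.7  0.8 -0.1] M [-0.06  0.06  0.02] gap 0.0006 grip 0.0
t6.5 p [0.4307 0.2097 0.0735] F [ 0.9 -0.3  0.9] M [-0.    0.09 -0.05] gap 0.0008 grip 0.0
t7.0 p [0.4318 0.2095 0.0844] F [-0.1  0.6  0.7] M [-0.08  0.04  0.05] gap 0.0007 grip 0.0
```

It slipped off without lifting the lid. I'll look from both cameras with the gripper raised.

```bash
python3 - <<'E'
from h import *
import pickle
bot.command_gripper(.045); bot.move_l(bx(-.117,0,.16),vel=.2); st()
g=pickle.load(open('scene0.pkl','rb'))
im=cv2.cvtColor(g['pixels'],cv2.COLOR_RGB2BGR)[170:240,180:300]
im=cv2.resize(im,None,fx=6,fy=6,interpolation=cv2.INTER_CUBIC)
cv2.imwrite('pics/scrop.png',im)
for n,P in dict(barmid=bx(-.117,0,.074),fl=bx(-.077,.128,.078),fr=bx(-.077,-.128,.078),rr=bx(.081,-.128,.078),rl=bx(.081,.128,.078)).items():
    print(n,(((world2pix(g,P)[0]-[180,170])+.5)*6-.5).round(1))
E
```

```text
t8.3 p [0.4296 0.2098 0.1599] F [ 0.5  0.5 -0.2] M [-0.05  0.09  0.02] gap 0.0450 grip 0.0
barmid [188.2 218.3]
fl [107.9 110. ]
fr [422.  270.6]
rr [668.  164.7]
rl [345.5  26.4]
```

View pics/scrop.png

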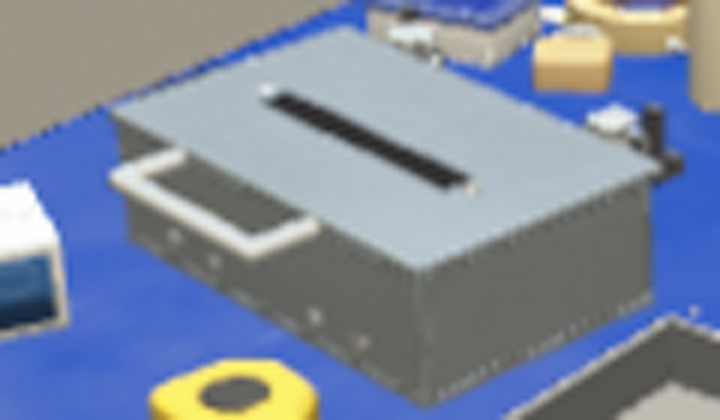

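```bash
python3 - <<'E'
from h import *
import pickle
g=pickle.load(open('scene0.pkl','rb'))
pr=lambda P:(((world2pix(g,P)[0]-[130,150])+.5)*4-.5).round(1)
for z in (.04,.055,.074,.094): print(z,pr(bx(-.117,0,z)),pr(bx(-.117-.012,0,z)))
f=snap('scene'); im=cv2.cvtColor(f['pixels'],cv2.COLOR_RGB2BGR)
cv2.imwrite('pics/grip2.png',cv2.resize(im[130:230,170:290],None,fx=6,fy=6,interpolation=cv2.INTER_CUBIC))
pr=lambda P:(((world2pix(g,P)[0]-[170,130])+.5)*6-.5).round(1)
p=bot.state()['position']
for dz in (0,.019,.08): print(dz,[pr(p+bx(dx,0,dz)-bx(0,0,0)) for dx in (-.0225,.0225)])
E
```

```text
0.04 [329.5 267. ] [316.  272.5]
0.055 [327.6 248.8] [314.1 254.2]
0.074 [325.3 225.4] [311.6 230.7]
0.094 [322.9 200.5] [309.1 205.7]
0 [array([191.6, 309.5]), array([270.9, 282.2])]
0.019 [array([187.6, 271.5]), array([267.5, 244.8])]
0.08 [array([174.7, 145.8]), array([256.6, 121.4])]
```

View pics/grip2.png

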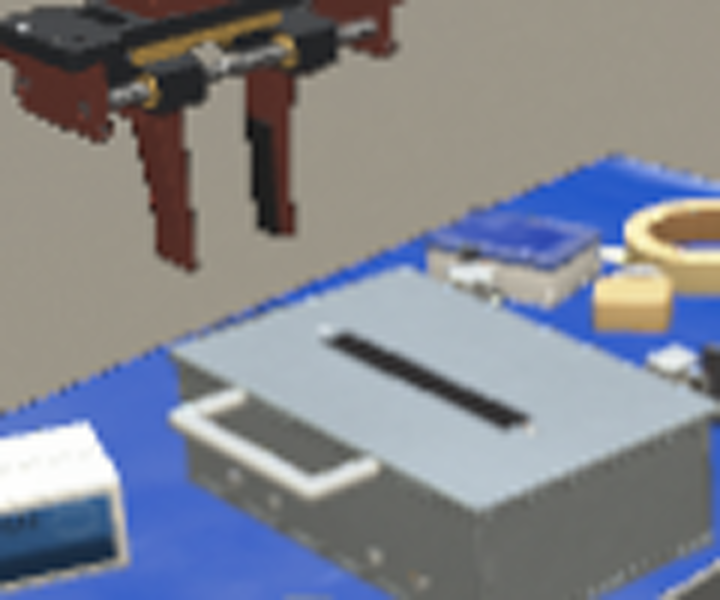

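The fingertips appear at about (192,270) and (285,236), roughly 20 mm above where the reported TCP projects. That agrees with the 7 mm chord grip, so the real tips sit about 21 mm behind the reported TCP. I'll include this offset and grip lower.

```bash
cat >> h.py <<'E'
TL=.021   # real fingertips lie this far behind the reported TCP
G=.019+TL # grasp point behind reported TCP
def arc(th,r=.21,dx=0,dz=0): return bx(.093-r*np.cos(th)+dx,0,.074+r*np.sin(th)-G+dz)
E
python3 - <<'E'
from h import *
print(bot.move_l(bx(-.117,0,.074-G),vel=.08,max_force=8)); st()
bot.command_gripper(.0,squeeze=15); st()
for th in np.radians([1,2,4,7]):
    bot.move_l(arc(th),vel=.03); s=st()
    if np.abs(s['force']).max()>20 or s['finger_gap']<.01: break
E
```

```text
False
t10.1 p [0.43   0.2099 0.0344] F [-0.7 -0.7  0.1] M [ 0.02  0.06 -0.  ] gap 0.0449 grip 0.0
t10.7 p [0.4297 0.2097 0.034 ] F [-0.1 -0.8  0.2] M [-0.1   0.09 -0.03] gap 0.0112 grip 15.0
t11.0 p [0.4296 0.2096 0.0377] F [-0.1 -0.7 -1.2] M [-0.21  0.17 -0.03] gap 0.0119 grip 15.0
t11.3 p [0.4298 0.2097 0.0414] F [-0.6 -0.6 -2.1] M [-0.11  0.18 -0.07] gap 0.0112 grip 15.0
t11.7 p [0.4305 0.2097 0.0489] F [ 0.   0.3 -1.5] M [-0.12  0.08 -0.07] gap 0.0116 grip 15.0
t12.2 p [0.4315 0.2096 0.0598] F [ 0.6 -0.5 -1.3] M [-0.02  0.08 -0.08] gap 0.0114 grip 15.0
```

```bash
python3 - <<'E'
from h import *
for d in [12,18,24,30,36,42,48,54,60,66,72,78,84,88]:
    bot.move_l(arc(np.radians(d)),vel=.08); s=bot.state()
    if np.abs(s['force']).max()>25 or s['finger_gap']<.009: print('stop',d);break
    if d%4==0: st()
st()
for n in('scene',):
    f=snap(n); im=cv2.cvtColor(f['pixels'],cv2.COLOR_RGB2BGR)
    cv2.imwrite('pics/up.png',cv2.resize(im[90:270,130:370],None,fx=3.3,fy=3.3,interpolation=cv2.INTER_CUBIC))
E
```

```text
t12.6 p [0.4348 0.2093 0.0779] F [ 1.6 -0.5 -2. ] M [-0.12 -0.1   0.02] gap 0.0115 grip 15.0
t13.4 p [0.448  0.2076 0.1194] F [ 0.8 -0.2 -3. ] M [-0.13 -0.09 -0.01] gap 0.0114 grip 15.0
t14.3 p [0.4693 0.2053 0.1574] F [-2.2  2.3 -0.6] M [ 0.23  0.44 -0.08] gap 0.0119 grip 15.0
t15.1 p [0.4967 0.2024 0.1908] F [-11.8   2.    9.7] M [ 0.42  2.62 -0.04] gap 0.0115 grip 15.0
t16.0 p [0.5334 0.1979 0.2177] F [-9.8  0.8 13.9] M [ 0.15  2.23 -0.05] gap 0.0117 grip 15.0
t16.8 p [0.5747 0.1927 0.2355] F [-4.2  1.1  9. ] M [ 0.16  0.87 -0.04] gap 0.0114 grip 15.0
t17.7 p [0.617  0.1872 0.2433] F [-1.2  1.8  5.2] M [ 0.19  0.35 -0.06] gap 0.0119 grip 15.0
t18.0 p [0.6312 0.1854 0.244 ] F [-1.6  0.9  4.4] M [0.07 0.21 0.06] gap 0.0115 grip 15.0
t18.0 p [0.6312 0.1854 0.244 ] F [-1.6  0.9  4.4] M [0.07 0.21 0.06] gap 0.0115 grip 15.0
```

View pics/up.png

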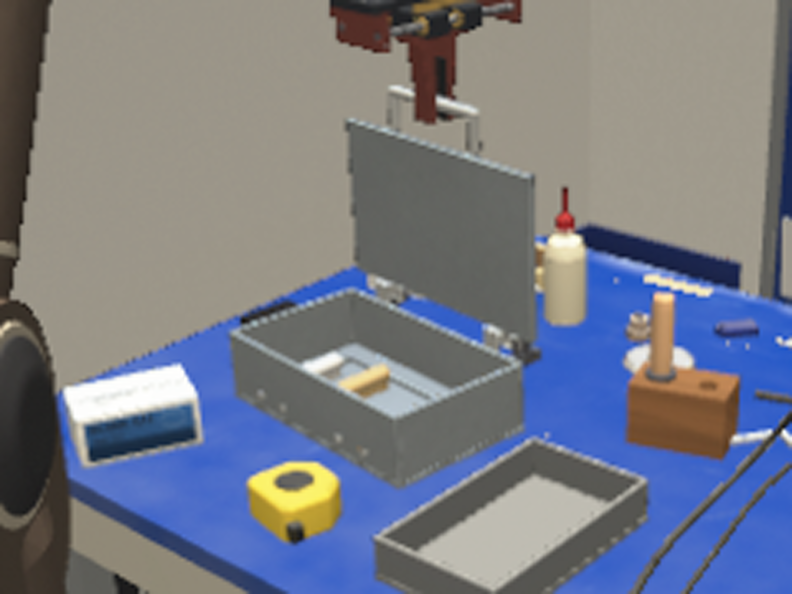

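The lid stands upright with the pads on the bar at about (425,110), and at least two cylinders are visible near (322,362) and (362,380). I'll lift now.

```bash
python3 - <<'E'
from h import *
bot.command_gripper(0,squeeze=30); bot.pause(.2)
p=bx(.093,0,0)
p[2]=bot.state()['position'][2]
for dz in (.015,.04,.135):
    bot.move_l(p+[0,0,dz],vel=.06 if dz<.1 else .12); st()
f=snap('scene'); im=cv2.cvtColor(f['pixels'],cv2.COLOR_RGB2BGR)
cv2.imwrite('pics/lift.png',cv2.resize(im[40:270,130:370],None,fx=2.5,fy=2.5,interpolation=cv2.INTER_CUBIC))
f=snap('top'); import pickle; pickle.dump(f,open('top1.pkl','wb'))
E
```

```text
t18.9 p [0.6384 0.1843 0.2588] F [ 0.1  0.4 -2.7] M [-0.06  0.18  0.01] gap 0.0110 grip 30.0
t19.5 p [0.6383 0.1846 0.2842] F [ 0.2  1.1 -3.5] M [-0.06  0.05  0.  ] gap 0.0116 grip 30.0
t20.4 p [0.6379 0.1846 0.378 ] F [ 0.5  0.3 -2.6] M [-0.09  0.06 -0.03] gap 0.0112 grip 30.0
```

View pics/lift.png

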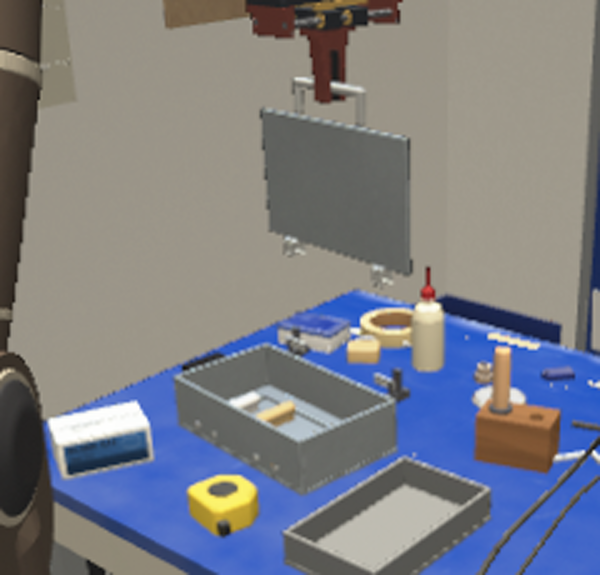

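The lid hangs level and clear of the pins, with its middle at about (337,190) and its knuckles near (290,245) and (380,275). I'll carry it to the free bench and lower it until it touches.

```bash
python3 - <<'E'
from h import *
bot.move_l([.53,.12,.378],vel=.2,frame=down(-.06))
bot.move_l([.53,-.13,.378],vel=.2,frame=down(-.03))
bot.move_l([.55,-.378,.378],vel=.2,frame=down(0)); st()
bot.move_l([.55,-.378,.22],vel=.15)
f=snap('scene'); im=cv2.cvtColor(f['pixels'],cv2.COLOR_RGB2BGR)
cv2.imwrite('pics/low.png',cv2.resize(im[60:400,250:560],None,fx=1.7,fy=1.7,interpolation=cv2.INTER_CUBIC))
print(bot.move_l([.55,-.378,.165],vel=.03,max_force=3)); st()
for p in ([.35,-.378,-.018],[.40,-.378,-.018]):print(bot.solve_ik(p,down(0)))
E
```

```text
t24.1 p [ 0.5505 -0.3768  0.3781] F [ 0.4  0.5 -3.1] M [-0.02  0.07 -0.02] gap 0.0111 grip 30.0
True
t26.6 p [ 0.5502 -0.378   0.181 ] F [-0.5  0.6  3.4] M [-0.04 -0.01  0.02] gap 0.0111 grip 30.0
[ 0.33250408  0.58268422  0.51977832  2.07024725 -0.49669106  0.61084188
  1.19611673]
[ 0.28436024  0.62470561  0.51711913  1.98471655 -0.49302133  0.6572198
  1.11876745]
```

View pics/low.png

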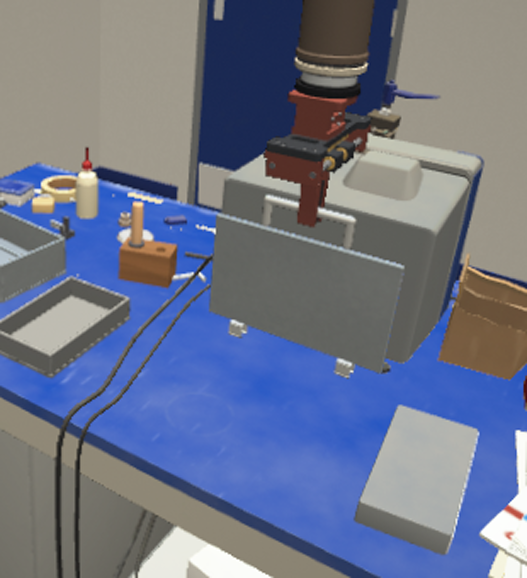

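Contact came at the predicted height of 0.181, which confirms the finger offset. The picture shows the lid centred between the cables and the grey block. I'll lay it down along an arc.

```bash
python3 - <<'E'
from h import *
bot.command_gripper(0,squeeze=12)
x0=.55
for d in [88,84,78,72,66,60,54,48,42,36,30,24,18,12,8,5]:
    th=np.radians(d)
    z=max(.011+.21*np.sin(th)-G,-.0175)
    hit=bot.move_l([x0-.21*np.cos(th),-.378,z],vel=.06,max_force=12)
    if hit or d in(84,60,36,12,5): print(d,hit); s=st()
    if hit: break
f=snap('scene'); im=cv2.cvtColor(f['pixels'],cv2.COLOR_RGB2BGR)
cv2.imwrite('pics/laid.png',cv2.resize(im[150:400,280:560],None,fx=2,fy=2,interpolation=cv2.INTER_CUBIC))
E
```

```text
84 False
t27.4 p [ 0.5279 -0.3782  0.1801] F [ 0.  -1.4  4.2] M [-0.33  0.07  0.01] gap 0.0117 grip 12.0
60 False
t29.5 p [ 0.4432 -0.3786  0.1536] F [-9.   1.9 15.1] M [0.27 2.   0.05] gap 0.0115 grip 12.0
48 True
t30.4 p [ 0.4063 -0.3785  0.1261] F [-0.9 -1.3  0.9] M [-0.23  0.26  0.03] gap 0.0118 grip 12.0
```

View pics/laid.png

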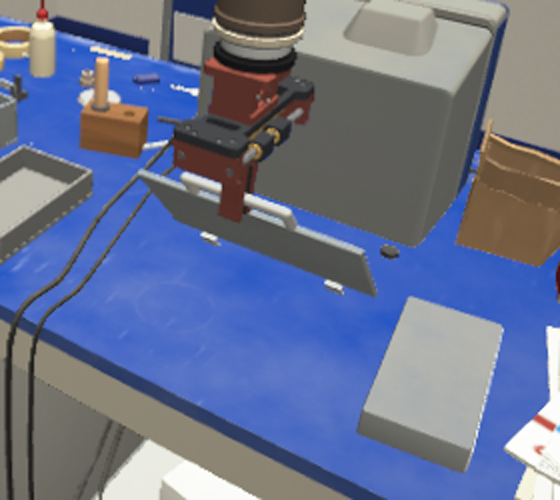

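```bash
python3 - <<'E'
from h import *
f=snap('scene')
pr=lambda P:((world2pix(f,P)[0]-[280,150])*2).round(0)
p=bot.state()['position']; st()
for x,z in((p[0],p[2]+.04),(.546,.011),(.266,.011)): print(x,z,[pr([x,p[1]+dy,z]) for dy in(.085,-.085)])
print(pix2world(f,[[280+104,150+120],[280+166,150+144]],.0).round(3))
t=snap('top'); im=cv2.cvtColor(t['pixels'],cv2.COLOR_RGB2BGR)
cv2.imwrite('pics/laidtop.png',cv2.resize(im[140:320,320:500],None,fx=3,fy=3,interpolation=cv2.INTER_CUBIC))
E
```

```text
t30.5 p [ 0.4065 -0.3786  0.1263] F [-0.8  0.6 -0. ] M [-0.18  0.19 -0.02] gap 0.0120 grip 12.0
0.40650551509214006 0.1663093401428111 [array([162., 172.]), array([315., 227.])]
0.546 0.011 [array([211., 235.]), array([342., 286.])]
0.266 0.011 [array([ 81., 357.]), array([230., 433.])]
[[ 0.549 -0.29   0.   ]
 [ 0.55  -0.452 -0.   ]]
```

The knuckles project to x=0.55 and are still in place, so the lid is reclining the right way and the stop was only a stick-slip change in force. I'll continue.

```bash
python3 - <<'E'
from h import *
x0=.551
for d in [42,36,30,24,18,12,8,5]:
    th=np.radians(d)
    z=max(.011+.21*np.sin(th)-G,-.0175)
    hit=bot.move_l([x0-.21*np.cos(th),-.378,z],vel=.05,max_force=22)
    s=st()
    if hit: print(d,'hit'); break
f=snap('scene'); im=cv2.cvtColor(f['pixels'],cv2.COLOR_RGB2BGR)
cv2.imwrite('pics/laid2.png',cv2.resize(im[150:400,280:560],None,fx=2,fy=2,interpolation=cv2.INTER_CUBIC))
E
```

```text
t31.1 p [ 0.3948 -0.3778  0.1113] F [-3.  -0.2  1.5] M [-0.09  0.59  0.  ] gap 0.0115 grip 12.0
t31.7 p [ 0.3811 -0.3779  0.0943] F [-2.  -0.4  0.8] M [0.   0.35 0.02] gap 0.0116 grip 12.0
t32.3 p [ 0.369  -0.3779  0.0758] F [-0.6 -0.5 -0.1] M [ 0.    0.34 -0.04] gap 0.0118 grip 12.0
t32.9 p [ 0.359  -0.3779  0.0562] F [-1.5  0.1 -0.8] M [-0.03  0.24 -0.04] gap 0.0118 grip 12.0
t33.5 p [ 0.3511 -0.3779  0.0357] F [-0.4  0.5 -1.2] M [0.08 0.22 0.02] gap 0.0119 grip 12.0
t34.1 p [ 0.3454 -0.3779  0.0144] F [-0.4 -0.1 -1.1] M [-0.    0.11 -0.01] gap 0.0114 grip 12.0
t34.5 p [ 3.430e-01 -3.779e-01 -1.000e-04] F [-0.4  0.6 -1. ] M [0.02 0.07 0.03] gap 0.0116 grip 12.0
t34.9 p [ 0.3417 -0.3779 -0.011 ] F [ 0.3  0.4 -1.5] M [-0.02 -0.   -0.03] gap 0.0118 grip 12.0
```

View pics/laid2.png

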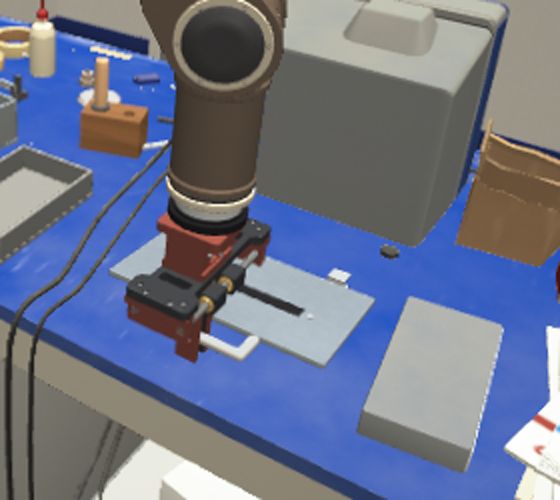

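The lid is nearly flat, with the bar at about (250,345). I'll release it, rise, and look into the box from the top.

```bash
python3 - <<'E'
from h import *
import pickle
print(bot.move_l([.3415,-.378,-.0175],vel=.03,max_force=4)); st()
bot.command_gripper(.02); bot.command_gripper(.045)
bot.move_l([.3415,-.378,.2],vel=.2); st()
f=snap('top');pickle.dump(f,open('top2.pkl','wb')); im=cv2.cvtColor(f['pixels'],cv2.COLOR_RGB2BGR)
cv2.imwrite('pics/box2.png',cv2.resize(im[155:290,155:345],None,fx=4.2,fy=4.2,interpolation=cv2.INTER_CUBIC))
cv2.imwrite('pics/lid2.png',im)
E
```

```text
False
t35.3 p [ 0.3414 -0.378  -0.0177] F [ 0.  -0.1 -1.5] M [-0.11  0.09 -0.06] gap 0.0118 grip 12.0
t37.5 p [ 0.3411 -0.3775  0.1991] F [-0.1  0.3 -0.1] M [-0.11  0.05 -0.01] gap 0.0454 grip 0.0
```

View pics/box2.png

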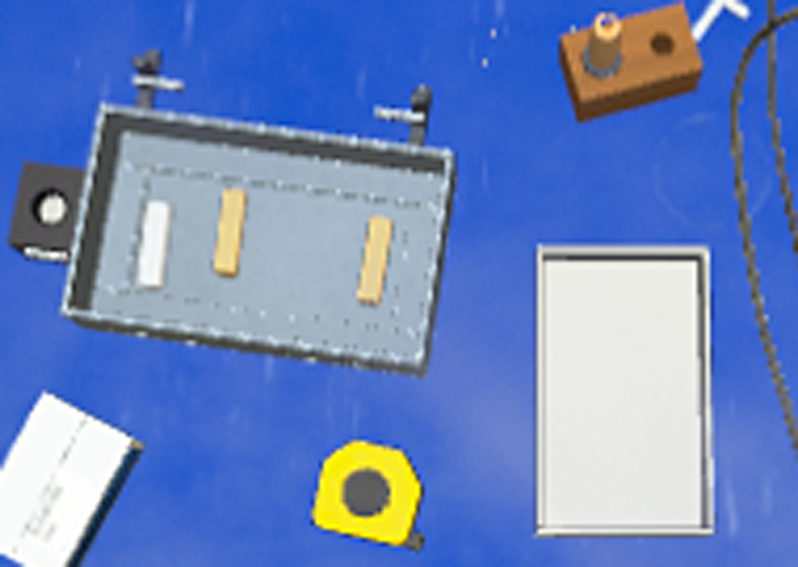

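Three cylinders are visible: nickel at about (154,244), brass at (230,231) and brass at (374,259). All lie roughly along the box's x, and the tray, tape, carton and block have not moved.

```bash
cat > cyl.py <<'E'
from h import *
import pickle
f=pickle.load(open('top2.pkl','rb'))
def C(p): return (np.array(p,float)+.5)/4.2-.5+[155,155]
E={'n':((160,202),(150,287)),'b1':((235,190),(225,274)),'b2':((380,216),(368,303))}
cyl={}
for k,(a,b) in E.items():
    P=pix2world(f,C([a,b]),.029); c=P.mean(0); d=P[0]-P[1]
    cyl[k]=(c[:2],np.arctan2(d[1],d[0]))
    u=c[:2]-BOX; cs,sn=np.cos(BY),np.sin(BY)
    print(k,c.round(4),'len %.4f'%np.linalg.norm(d),'yaw %.3f'%cyl[k][1],'box',(cs*u[0]+sn*u[1]).round(4),(-sn*u[0]+cs*u[1]).round(4))
E
python3 - <<'E'
from cyl import *
tr=(np.array([(538,246),(710,246),(713,533),(537,535)]))
print(pix2world(f,C(tr),.04).mean(0), pix2world(f,C([(100,105),(454,150),(427,375),(64,312)]),.07).mean(0))
for k,(c,y) in cyl.items():
  for s in(1,-1):
    q=[bot.solve_ik([*p,z],down(y+s*np.pi/2)) for p in (c,(.445,-.056)) for z in(.15,-.01)]
    print(k,s,[None if v is None else np.round(v[[0,2,4,6]],2) for v in q])
im=cv2.imread('pics/lid2.png'); 
E
```

```text
n [0.5434 0.2752 0.029 ] len 0.0613 yaw -0.063 box -0.012 0.0786
b1 [0.5532 0.2222 0.029 ] len 0.0607 yaw -0.071 box 0.004 0.0272
b2 [0.5349 0.1197 0.029 ] len 0.0625 yaw -0.105 box -0.0018 -0.0767
[ 0.44537105 -0.05575524  0.04      ] [0.54364046 0.19492776 0.07      ]
n 1 [array([-0.84,  0.4 , -0.2 ,  1.14]), array([-0.73,  0.25, -0.22,  1.15]), array([-0.36,  0.42, -0.09,  1.62]), array([-0.25,  0.32, -0.29,  1.81])]
n -1 [array([-0.89,  0.47, -0.24, -1.97]), array([-0.97,  0.6 , -0.55, -1.71]), array([-0.68,  0.8 , -0.18, -1.41]), array([-0.56,  0.74, -0.67, -0.95])]
b1 1 [array([-0.81,  0.48, -0.23,  1.24]), array([-0.71,  0.34, -0.31,  1.31]), array([-0.36,  0.42, -0.09,  1.61]), array([-0.25,  0.33, -0.29,  1.8 ])]
b1 -1 [array([-0.87,  0.56, -0.27, -1.86]), array([-0.91,  0.64, -0.59, -1.59]), array([-0.68,  0.8 , -0.18, -1.42]), array([-0.56,  0.74, -0.68, -0.95])]
b2 1 [array([-0.74,  0.56, -0.23,  1.38]), array([-0.68,  0.5 , -0.46,  1.58]), array([-0.36,  0.43, -0.09,  1.58]), array([-0.25,  0.33, -0.3 ,  1.77])]
b2 -1 [array([-0.82,  0.66, -0.28, -1.71]), array([-0.81,  0.69, -0.64, -1.4 ]), array([-0.68,  0.81, -0.18, -1.45]), array([-0.57,  0.75, -0.68, -0.98])]
```

```bash
cat > pick.py <<'E'
from cyl import *
slots={'b2':(.045,.026),'b1':(-.045,0),'n':(.045,-.026)}
def pick(k,c=None,y=None):
    if c is None: c,y=cyl[k]
    a=y+np.pi/2; o=down(a)
    bot.command_gripper(.036); bot.reach([*c,.14],o)
    h=bot.move_l([*c,-.008],vel=.12,max_force=8)
    bot.command_gripper(0,squeeze=25); s=st()
    if h or not .012<s['finger_gap']<.024: print(k,'BAD',h); return False
    bot.move_l([*c,.12],vel=.15); s=st()
    if s['finger_gap']<.012: return False
    t=np.array([.445,-.056])+slots[k]
    bot.move_l([*t,.12],vel=.25,frame=down(np.pi/2))
    print(bot.move_l([*t,-.006],vel=.12,max_force=8)); st()
    bot.command_gripper(.027); bot.move_l([*t,.12],vel=.2); return True
E
python3 - <<'E'
from pick import *
bot.reach([.45,-.1,.22],down(np.pi/2-.1))
print(pick('b2'))
E
```

```text
n [0.5434 0.2752 0.029 ] len 0.0613 yaw -0.063 box -0.012 0.0786
b1 [0.5532 0.2222 0.029 ] len 0.0607 yaw -0.071 box 0.004 0.0272
b2 [0.5349 0.1197 0.029 ] len 0.0625 yaw -0.105 box -0.0018 -0.0767
t41.9 p [ 0.5352  0.12   -0.0077] F [-1.   0.4  3. ] M [0.1  0.1  0.03] gap 0.0165 grip 24.9
t42.9 p [0.5342 0.1196 0.1191] F [ 0.4  0.1 -2.7] M [ 0.04 -0.05  0.01] gap 0.0164 grip 24.9
False
t44.9 p [ 0.4905 -0.0299 -0.0055] F [-0.5 -0.7 -2.7] M [-0.01 -0.08 -0.03] gap 0.0164 grip 24.9
True
```

```bash
python3 - <<'E'
from pick import *
if pick('b1'): print(pick('n'))
bot.reach([.40,-.30,.2],down(np.pi/2))
f=snap('top');pickle.dump(f,open('top3.pkl','wb')); im=cv2.cvtColor(f['pixels'],cv2.COLOR_RGB2BGR)
cv2.imwrite('pics/box3.png',cv2.resize(im[155:295,150:500],None,fx=2.28,fy=2.28,interpolation=cv2.INTER_CUBIC))
E
```

```text
n [0.5434 0.2752 0.029 ] len 0.0613 yaw -0.063 box -0.012 0.0786
b1 [0.5532 0.2222 0.029 ] len 0.0607 yaw -0.071 box 0.004 0.0272
b2 [0.5349 0.1197 0.029 ] len 0.0625 yaw -0.105 box -0.0018 -0.0767
t49.3 p [ 0.5535  0.2225 -0.0076] F [-0.5  0.4  3. ] M [0.14 0.05 0.  ] gap 0.0163 grip 25.0
t50.3 p [0.5524 0.222  0.119 ] F [-0.5  1.  -2.3] M [-0.04  0.03 -0.05] gap 0.0160 grip 25.0
False
t52.9 p [ 0.4004 -0.056  -0.0056] F [ 0.4  0.1 -0.9] M [-0.01  0.02 -0.02] gap 0.0162 grip 25.0
t57.7 p [ 0.5437  0.2757 -0.0076] F [0.1 1.7 3.2] M [ 0.25  0.03 -0.08] gap 0.0164 grip 25.0
t58.7 p [0.5427 0.2748 0.1189] F [ 0.3  0.  -1.9] M [ 0.07  0.   -0.01] gap 0.0165 grip 25.0
False
t61.5 p [ 0.4905 -0.0821 -0.0054] F [-0.9  0.2 -1.9] M [0.06 0.03 0.01] gap 0.0164 grip 25.0
True
```

View pics/box3.png

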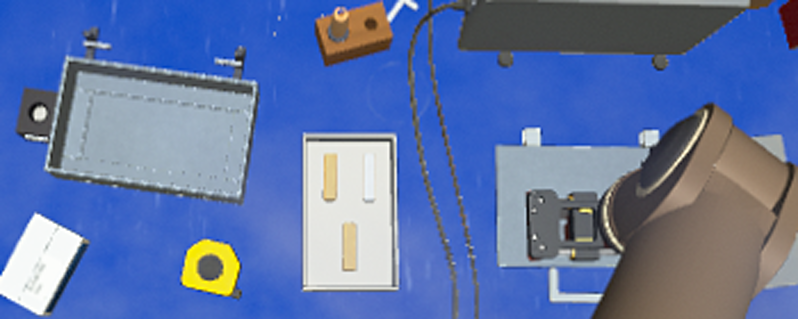

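The box is empty, all three cylinders lie in the tray at about (330,177), (368,178) and (349,247), and the lid is flat. Next I'll measure the probe and the hole.

```bash
python3 - <<'E'
from h import *
import pickle
f=pickle.load(open('top3.pkl','rb')); g=snap('scene')
im=cv2.cvtColor(f['pixels'],cv2.COLOR_RGB2BGR)[150:186,285:327]; a=cv2.resize(im,None,fx=9,fy=9,interpolation=cv2.INTER_CUBIC)
im=cv2.cvtColor(g['pixels'],cv2.COLOR_RGB2BGR)[172:232,312:362]; b=cv2.resize(im,None,fx=8,fy=8,interpolation=cv2.INTER_CUBIC)
c=np.zeros((480,a.shape[1]+b.shape[1],3),np.uint8); c[:a.shape[0],:a.shape[1]]=a; c[:b.shape[0],a.shape[1]:]=b; print(a.shape,b.shape)
cv2.imwrite('pics/probe.png',c); pickle.dump(g,open('scene3.pkl','wb'))
E
```

```text
(324, 378, 3) (480, 400, 3)
```

View pics/probe.png

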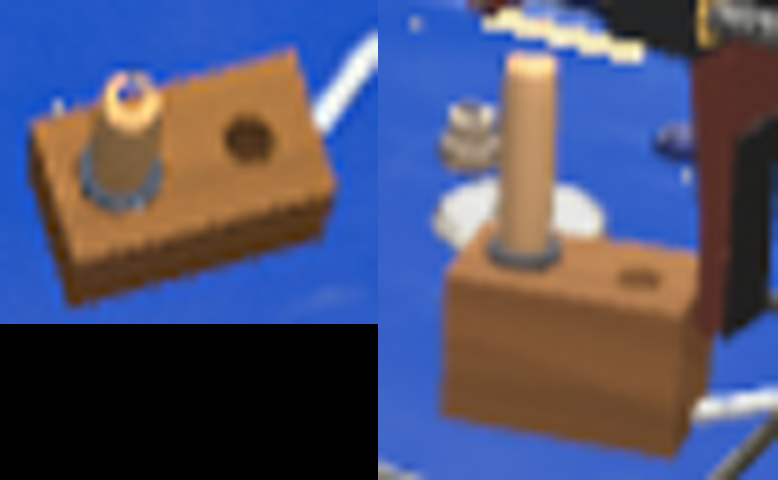

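In the top crop, the block's top corners are (32,122), (294,52), (335,183), (72,258), the hole (250,138), the probe's top (132,102) and the collar (120,178). In the scene crop, the probe's top is (532,65), the collar (524,250) and the hole (638,277).

```bash
python3 - <<'E'
from h import *
import pickle
from scipy.optimize import least_squares
f=pickle.load(open('top3.pkl','rb'));g=pickle.load(open('scene3.pkl','rb'))
T=lambda p:(np.array(p,float)+.5)/9-.5+[285,150]
S=lambda p:(np.array(p,float)-[378,0]+.5)/8-.5+[312,172]
mt=[(.025,.045,.06),(.025,-.045,.06),(-.025,-.045,.06),(-.025,.045,.06),(0,-.022,.06),(0,.022,.142),(0,.022,.0625)]
pt=T([(32,122),(294,52),(335,183),(72,258),(250,138),(132,102),(120,178)])
ms=mt[4:]; ps=S([(638,277),(532,65),(524,250)])
W=lambda q,m:[[q[0]+np.cos(q[2])*a-np.sin(q[2])*b,q[1]+np.sin(q[2])*a+np.cos(q[2])*b,z] for a,b,z in m]
r=least_squares(lambda q:np.r_[(world2pix(f,W(q,mt))-pt).ravel(),(world2pix(g,W(q,ms))-ps).ravel()],[.68,-.06,.26])
print(r.x.round(4),r.fun.reshape(-1,2).round(1).tolist())
print('probe,hole',np.round(W(r.x,[(0,.022,.1),(0,-.022,.06)]),4))
print('direct top cam: ptop',pix2world(f,pt[5:6],.142),'collar',pix2world(f,pt[6:],.0625),'hole',pix2world(f,pt[4:5],.06))
print('direct scene: ptop',pix2world(g,ps[1:2],.142),'collar',pix2world(g,ps[2:],.0625),'hole',pix2world(g,ps[:1],.06))
for s in(1,-1):
  for b in (0,np.pi/4,np.pi/2):
    q=[bot.solve_ik(p,down(b+s*np.pi/2)) for p in([.684,-.037,.065],[.684,-.037,.2],bx(0,.15,.2),bx(0,.15,.1))]
    print(s,round(b,2),[None if v is None else np.round(v[[0,2,4,6]],2) for v in q])
E
```

```text
[ 0.6796 -0.059   0.3014] [[-0.1, 0.1], [-0.2, -0.2], [0.4, 0.7], [0.3, 0.7], [-0.2, 0.0], [-0.1, -0.6], [0.1, -0.6], [0.1, 0.2], [-0.2, -1.3], [-0.1, 0.4]]
probe,hole [[ 0.6731 -0.038   0.1   ]
 [ 0.6862 -0.08    0.06  ]]
direct top cam: ptop [[ 0.67135877 -0.03817642  0.142     ]] collar [[ 0.67113898 -0.03785999  0.0625    ]] hole [[ 0.68622346 -0.08051055  0.06      ]]
direct scene: ptop [[ 0.66582869 -0.04355899  0.142     ]] collar [[ 0.67567339 -0.03650248  0.0625    ]] hole [[ 0.68689011 -0.07922065  0.06      ]]
1 0 [array([-0.15,  0.21, -0.15,  1.67]), array([-0.17,  0.24, -0.13,  1.65]), array([-0.57, -0.07,  0.04,  0.92]), array([-0.58, -0.06,  0.04,  0.92])]
1 0.79 [array([-0.1 ,  0.12, -0.09,  2.41]), array([-0.11,  0.14, -0.07,  2.4 ]), array([-0.64,  0.03, -0.01,  1.75]), array([-0.6 , -0.04,  0.02,  1.71])]
1 1.57 [array([ 0.38, -0.63,  0.47,  2.77]), array([ 0.49, -0.83,  0.48,  2.77]), array([-0.57, -0.07,  0.04,  2.49]), array([-0.49, -0.2 ,  0.13,  2.42])]
-1 0 [array([-0.69,  1.24, -1.  , -0.83]), array([-0.69,  1.25, -0.78, -0.97]), array([-1.33,  1.25, -0.75, -1.57]), array([-1.32,  1.25, -0.92, -1.46])]
-1 0.79 [array([-0.44,  0.68, -0.52, -0.39]), array([-0.44,  0.67, -0.37, -0.51]), array([-0.78,  0.23, -0.11, -1.31]), array([-0.84,  0.33, -0.21, -1.23])]
-1 1.57 [array([-0.35,  0.52, -0.39,  0.29]), array([-0.35,  0.52, -0.28,  0.21]), array([-0.71,  0.13, -0.06, -0.57]), array([-0.76,  0.2 , -0.13, -0.52])]
```

```bash
python3 - <<'E'
from h import *
a=np.pi/2; p=np.array([.672,-.038,0]); o=down(a)
bot.command_gripper(.05); bot.reach(p+[0,0,.19],o)
print(bot.move_l(p+[0,0,.066],vel=.1,max_force=6)); st()
bot.command_gripper(0,squeeze=40); s=st()
if .016<s['finger_gap']<.024:
    print(bot.move_l(p+[0,0,.10],vel=.06,max_force=8)); st()
    bot.move_l(p+[0,0,.2],vel=.12); st()
    w=bx(0,.15,0)
    bot.move_l([w[0]-.03,.15,.2],vel=.25)
    bot.move_l(w+[0,0,.15],vel=.2); st()
    for n,(r0,r1,c0,c1,k) in dict(top=(170,240,130,220,5),scene=(150,210,170,270,5)).items():
        f=snap(n); im=cv2.cvtColor(f['pixels'],cv2.COLOR_RGB2BGR)[r0:r1,c0:c1]
        cv2.imwrite(f'pics/well_{n}.png',cv2.resize(im,None,fx=k,fy=k,interpolation=cv2.INTER_CUBIC))
    for P in (w+[0,0,.055],[*w[:2],.15+.04-.1]): print('scene crop px',((world2pix(f,P)[0]-[170,150])*5).round(0))
E
```

```text
False
t67.1 p [ 0.6726 -0.038   0.0668] F [-0.5  0.3  0.6] M [ 0.01 -0.03  0.06] gap 0.0502 grip 0.0
t67.7 p [ 0.672  -0.038   0.0661] F [-0.2  0.4  0.9] M [ 0.12  0.06 -0.01] gap 0.0203 grip 40.0
False
t68.4 p [ 0.6719 -0.0379  0.1   ] F [-0.3  0.8 -0.9] M [ 0.02 -0.02 -0.02] gap 0.0205 grip 40.0
t69.4 p [ 0.6714 -0.0379  0.199 ] F [-0.6  0.2  0.3] M [ 0.07 -0.04 -0.03] gap 0.0202 grip 40.0
t71.7 p [0.5644 0.343  0.1503] F [ 0.7  0.1 -1.1] M [-0.03  0.02 -0.01] gap 0.0205 grip 40.0
scene crop px [221. 177.]
scene crop px [216. 128.]
```

View pics/well_scene.png

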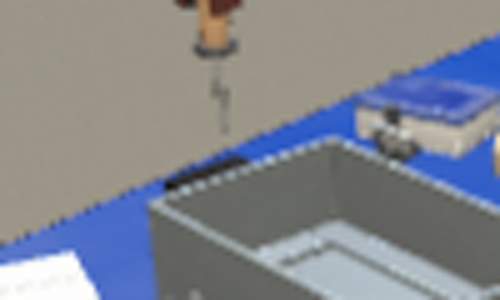

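The probe is held, with its tip at about (224,132) in the crop, within about 3 mm of its expected position, and upright. I'll descend on guard: the button should be met at TCP z≈0.108, whereas the rim would be at 0.116.

```bash
python3 - <<'E'
from h import *
w=bx(0,.15,0)+[-.001,.001,0]
bot.move_l(w+[0,0,.125],vel=.06)
h=bot.move_l(w+[0,0,.095],vel=.02,max_force=2.5); s=st(); print(h)
if h and s['position'][2]<.1125:
    h=bot.move_l(w+[0,0,s['position'][2]-.012],vel=.01,max_force=10); s=st(); print(h)
    bot.pause(.4); st()
E
```

```text
t73.3 p [0.5627 0.3456 0.1035] F [-0.1  0.4  3.9] M [ 0.04 -0.13 -0.02] gap 0.0198 grip 40.0
True
t73.8 p [0.5631 0.3457 0.1025] F [-1.6 -1.5  7.7] M [-0.26  0.42 -0.02] gap 0.0202 grip 40.0
True
t74.2 p [0.5631 0.3457 0.1026] F [-1.9 -0.3  7.6] M [-0.23  0.38 -0.06] gap 0.0205 grip 40.0
```

```bash
python3 - <<'E'
from h import *
w=bx(0,.15,0)+[-.001,.001,0]
p=bot.state()['position']
print(bot.move_l([w[0],w[1],p[2]-.004],vel=.01,max_force=6)); st(); bot.pause(.3); st()
bot.move_l(w+[0,0,.15],vel=.08); st()
bot.move_l([w[0]-.03,.15,.2],vel=.25)
q=np.array([.672,-.038,0])
bot.move_l(q+[0,0,.2],vel=.25)
bot.move_l(q+[0,0,.135],vel=.1); bot.pause(.2); st()
for n,(r0,r1,c0,c1,k) in dict(top=(140,200,270,340,5),scene=(165,245,300,370,5)).items():
    f=snap(n); im=cv2.cvtColor(f['pixels'],cv2.COLOR_RGB2BGR)[r0:r1,c0:c1]
    cv2.imwrite(f'pics/ins_{n}.png',cv2.resize(im,None,fx=k,fy=k,interpolation=cv2.INTER_CUBIC))
print(((world2pix(f,[*q[:2],.135-.061])[0]-[300,165])*5).round(0))
E
```

```text
True
t74.5 p [0.5632 0.3457 0.1025] F [-1.9 -0.7  7.5] M [-0.24  0.54  0.  ] gap 0.0206 grip 40.0
t74.8 p [0.5632 0.3457 0.1026] F [-1.2 -1.3  7.1] M [-0.26  0.48 -0.02] gap 0.0204 grip 40.0
t75.5 p [0.5626 0.3455 0.1498] F [ 0.3  0.4 -0.5] M [ 0.01 -0.04  0.04] gap 0.0203 grip 40.0
t78.6 p [ 0.6724 -0.038   0.1358] F [ 0.6  0.1 -0.4] M [ 0.04  0.   -0.01] gap 0.0201 grip 40.0
[148. 174.]
```

View pics/ins_scene.png

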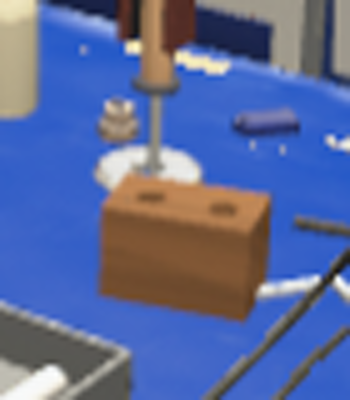

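The shaft tip at about (153,170) sits right over its hole at (152,197). Before putting it back, I'll press the button once more in small steps to confirm the full 5 mm travel from the force profile.

```bash
python3 - <<'E'
from h import *
w=bx(0,.15,0)+[-.001,.001,0]; q=np.array([.672,-.038,0])
bot.move_l(q+[0,0,.2],vel=.2); bot.move_l([w[0]-.03,.15,.2],vel=.3); bot.move_l(w+[0,0,.13],vel=.2); bot.move_l(w+[0,0,.114],vel=.06)
for z in np.arange(.112,.0985,-.001):
    bot.move_l(w+[0,0,z],vel=.02); bot.pause(.1); s=bot.state()
    print(round(z,4),s['position'][2].round(4),s['force'].round(1))
    if s['force'][2]>14: break
bot.pause(.2)
bot.move_l(w+[0,0,.15],vel=.1); st()
E
```

```text
0.112 0.1121 [ 0.7  0.6 -1.1]
0.111 0.111 [-0.5 -0.2 -1.2]
0.11 0.11 [ 0.2 -0.9 -1.4]
0.109 0.109 [ 0.6  0.  -0.8]
0.108 0.1081 [-0.3 -0.9 -0. ]
0.107 0.1071 [0.2 1.1 0.4]
0.106 0.1061 [0.4 0.1 1.4]
0.105 0.1051 [-0.5  0.7  2. ]
0.104 0.1041 [-0.3  0.7  2.5]
0.103 0.1031 [ 0.7 -0.3  2.9]
0.102 0.1026 [-1.2 -0.4  7.5]
0.101 0.1023 [-1.1 -0.6 10.7]
0.1 0.102 [-2.  -2.2 15. ]
t87.1 p [0.5623 0.3454 0.1493] F [-0.3  0.5 -0.2] M [ 0.05 -0.    0.01] gap 0.0200 grip 40.0
```

The profile shows the spring working from 0.108 to 0.103 and then a hard stop, so the button is fully pressed. Now I'll stand the probe back in the block.

```bash
python3 - <<'E'
from h import *
q=np.array([.672,-.038,0])
bot.move_l([.53,.15,.2],vel=.25); bot.move_l(q+[0,0,.2],vel=.25); bot.move_l(q+[0,0,.13],vel=.12); bot.pause(.2)
h=bot.move_l(q+[0,0,.062],vel=.04,max_force=5); s=st(); print(h)
if s['position'][2]<.072:
    bot.command_gripper(.05); st()
    bot.move_l(q+[0,0,.2],vel=.15); st()
    bot.reach([.45,.05,.3],down(np.pi/2))
    import pickle
    g=snap('scene'); g0=pickle.load(open('scene0.pkl','rb'))
    f=snap('top'); t0=pickle.load(open('top3.pkl','rb'))
    for n,a,b,(r0,r1,c0,c1) in (('scene block',g,g0,(172,235,312,362)),('top block',f,t0,(150,186,285,327)),('top tray',f,t0,(205,290,275,330)),('top box',f,t0,(170,250,150,270)),('top lid',f,t0,(205,300,365,425))):
        d=np.abs(a['pixels'][r0:r1,c0:c1].astype(int)-b['pixels'][r0:r1,c0:c1]).max(2); print(n,'changed frac %.3f'%(d>40).mean())
E
```

```text
t91.5 p [ 0.6719 -0.038   0.066 ] F [-1.   0.5  4.6] M [ 0.03  0.15 -0.  ] gap 0.0205 grip 40.0
True
t92.2 p [ 0.671  -0.0379  0.0648] F [-0.   0.3 -0.1] M [ 0.06 -0.   -0.01] gap 0.0499 grip 0.0
t93.2 p [ 0.6714 -0.0379  0.1989] F [-0.  1.  0.] M [ 0.06 -0.01  0.04] gap 0.0501 grip 0.0
scene block changed frac 0.001
top block changed frac 0.081
top tray changed frac 0.539
top box changed frac 0.427
top lid changed frac 0.253
```

```bash
python3 - <<'E'
from h import *
import pickle
bot.reach([.40,-.30,.2],down(np.pi/2)); bot.pause(.3)
f=snap('top'); t0=pickle.load(open('top3.pkl','rb'))
for n,(r0,r1,c0,c1) in {'block':(150,186,285,327),'tray':(205,290,275,330),'box+others':(170,290,150,270),'lid':(215,295,365,400)}.items():
    d=np.abs(f['pixels'][r0:r1,c0:c1].astype(int)-t0['pixels'][r0:r1,c0:c1]).max(2); print(n,'%.3f'%(d>40).mean())
st()
E
```

```text
block 0.009
tray 0.000
box+others 0.000
lid 0.053
t96.1 p [ 0.4003 -0.2996  0.2001] F [ 0.7 -0.5 -0.6] M [ 0.01 -0.   -0.02] gap 0.0499 grip 0.0
```

```bash
python3 -c "
from h import *
print(bot.finish_job())"
```

```text
the job is handed in; nothing more can be done
None
```

I handed the job in at about 96 s: lid flat on the free bench, all three cylinders in the tray, reset button pressed to its stop, and the probe back in the block; no verdict came back, and I viewed 16 pictures, two over the limit of 14.

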